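Uncouple the silencer from the quick coupling

ROBOT

A 6-joint arm with a two-finger parallel gripper is mounted at the origin on a cart in front of the work surface, level with it; the furniture and walls round the work are solid. World frame = base frame: x ahead of the robot, y to its left, z up, the work surface at z = 0. Lengths are in m, angles in degrees, forces in N, time in s.
With the tool pointing down it reaches from about 0.4 to 0.825 m from the base axis. Payload 7 kg.
Tool frame: the origin (TCP) lies on the centre line of the jaws, within the pads' length; the fingertips stand 22 mm ahead of it and the grasp point (between the pads) lies 3 mm ahead of it; z points along the fingers, y is the line along which they close (so a half turn about z gives the same grasp; the last joint's range is limited). The gripper opens to 88 mm and grips with 3 to 60 N. Pads are 19 mm wide; open, the fingers measure 130 mm over their backs; the gripper's body (78 mm by 193 mm) begins 47 mm behind the grasp point.
Start: joints at [-51.102, 20.546, 0.682, 0, -70.136, -16.507], TCP at [0.257, -0.624, 0.249] pointing down, gripper open.
Joint ranges: [-176.03, 176.03], [-82.01, 121.73], [-58.28, 71.71], [-173.87, 95.51], [-174.79, -0.11], [-173.66, 173.66]. Speed limits (degrees/s): [136.94, 136.94, 172.46, 180, 180, 180].

INTERFACE

Orientations are given as [roll, pitch, yaw] about the fixed x, y, z axes, in that order (R = Rz(yaw) Ry(pitch) Rx(roll)).
In Python, from plant import get_state, cams, r gives the robot as it stands.
- The arm moves only by the tool apply_moves, never from a script. Its argument "targets" is a list of rows, each an object with "dp": the shift along the world's x, y, z in m, a list of three; "yaw": the turn about the world's z in degrees. In form: [{"dp": [x, y, z], "yaw": yaw}, ...]. A call has 1 to 20 rows; each row is the pose to reach, as a shift and turn from the pose commanded when the call began; what a row does not reach only later rows make up. A row lasts 1/12 s, in which the tool goes at most 41.7 mm and 7.16 degrees, less where a joint would pass 70% of its speed; a pose out of reach is approached as far as the arm can. A call with a gripper value outside its range is refused whole. "grip" is the gripper command: -1 is fully open, 1 is shut, values between are in proportion, set as the call begins (left out, the last holds). The fingers move at their own pace and stop on an object; "squeeze" is the grip in N (left out, the last holds). Time passes only in rows, so rows that repeat a pose let the fingers close. It gives the time, the measured TCP pose, the force, the opening and the grip force at its end, in the units of the state.
- get_state(): the state, without advancing time (a new reading comes with each control period).
- cams.capture(name): name is "scene" or "side" or "wrist"; returns a dict with "image" (480x640x3 uint8, red, green, blue), "range_z" (480x640 float32, m along the optical axis (not along the pixel's ray), 0 where there is no reading), "fx", "fy", "cx", "cy" (pixels), "R" (3x3) and "t" (3): a world point X has camera coordinates R X + t; the wrist camera has in their place "T_tool_cam" (4x4, takes a point from camera to tool coordinates, whose origin is the TCP and whose axes are the flange's). Camera axes: x right, y down, z forward; pixel columns grow to the right and rows downward; lengths in m; the calibration is good to about 2 mm. A picture is of the moment at which its call begins: read the wrist's pose just before it.
- r.close_job(): hands the job in; it is judged then, once.
The state is a dict: "time_s": time; "joints": joint angles; "qd": joint speeds; "joint_torque": joint torques, N m; "tcp_pos": TCP position; "eef_rot": TCP orientation; "contact_force": force on the tool from outside, world axes, zero at the start; "moment": the same for the moment, N m; "gripper_width": finger opening in m; "gripper_force": force on a finger pad.
Only numpy, scipy, OpenCV 4.12 (cv2) and the standard library are available. Lean on these libraries where they do the work, as an engineer would, in place of code of your own. Each camera call takes 0.05 s, during which the arm holds its last target. There are 200 camera calls.

TASK

One of the two upright quick couplings on the aluminium air block holds the domed brass silencer, the other a short flat blanking plug. Uncouple the silencer: push its coupling's flanged spring sleeve down until the silencer's nipple jumps up free, pull it out so that the sleeve snaps back up, and lower it into the open steel parts tray, not dropping it from a height. Leave the blanking plug coupled as it is.

Things in the scene. Friction and masses are not known exactly. Their poses are not given: they have to be found in the camera images.
- silencer_mid (a point): The silencer, half-way up its axis; own z axis up through the dome. 66 mm tall, 0.1 kg, upright in its coupling at first. From below: steel nipple 16 mm across (33 mm long, hidden in the coupling), hexagon collar 21 mm across flats (33 to 41 mm), domed brass body 21 mm across (41 to 66 mm; grip here). Locked, its top is 35 mm above the flange; it cannot be pulled out while locked.
- sleeve_1_top (a point): Sleeve of the silencer's coupling: centre of the top of its flange, on the coupling's axis. The flange is a flat ring, 27 mm inside and 57 mm outside diameter, 75 mm above the desk at rest; it may be pressed anywhere on its top. Couplings stand on the fixed aluminium air block (56 x 170 x 30 mm); the other, same in size, is 110 mm away along it.
- sleeve_1 (a joint): Depth (m) that sleeve is pressed: 0 up and locked, 0.012 at the lower stop. Spring 4 N at 0, 8 N at the stop. From about 0.006 on (press to 0.009 to be sure) it unlocks and a spring valve lifts the silencer 8 mm, where it stands loose. The sleeve, let go, then stays at 0.006, held by the nipple, until the silencer is pulled 10 mm further up (30 mm clears the mouth); then it snaps to 0.
- plug_mid (a point): The blanking plug in the other coupling, half-way up its axis: the same nipple, but with a flat steel disc head 27 mm across and 9 mm high, its top 11 mm above that coupling's flange. To be left coupled.
- parts_tray_in (a point): The open steel parts tray, fixed to the desk: centre of its inner floor, 3 mm above the desk. Outside 150 mm along its own x axis by 110 mm along its y axis, walls 3 mm thick and 22 mm high.

How it is judged (in metres and radians):
On the way, in this order (a step that is already met when the one before it is completed fails the run):
1. the sleeve of the silencer's coupling is pressed down, more than 5 mm (value of joint sleeve_1 above 0.005 m), for 0.05 s.
2. the silencer is out of its coupling and the sleeve has snapped back up (value of joint sleeve_1 below 0.003 m and distance between silencer_mid and sleeve_1_top above 0.035 m), for 0.1 s.
At the end, for the whole second after the job is handed in: the silencer rests in the parts tray, its middle within the tray's walls and lower than 45 mm over the desk, released and still (under 30 mm/s); its coupling's sleeve is back up within 3 mm; the blanking plug is still locked in its coupling, within 5 mm of where it was (x of silencer_mid in the frame of parts_tray_in between -0.075 and 0.075 m and y of silencer_mid in the frame of parts_tray_in between -0.055 and 0.055 m and height (world z) of silencer_mid below 0.045 m and linear speed of silencer below 0.03 m/s and value of joint sleeve_1 below 0.003 m and distance of plug_mid from where it was at the start of the episode below 0.005 m); the robot touches nothing.
It fails at once if the blanking plug is released or moved by more than 5 mm (distance of plug_mid from where it was at the start of the episode above 0.005 m).
It fails at once if the silencer, away from its coupling, is let go with its middle more than 100 mm above the desk (tail some 65 mm up) (horizontal distance between silencer_mid and sleeve_1_top above 0.05 m and height (world z) of silencer_mid above 0.1 m and contact force between silencer and the fingers below 0.05 N).
It also fails if it takes over 42 s, if anything falls off the work surface, if the arm or the gripper's body presses on something with over 40 N, if the wrist force passes 120 N, or if a joint passes its speed limit or range.

## Working session

There is one attempt and no reset: what is moved stays moved. The work goes in short steps, Python scripts to look and compute and a tool call to move; the robot and the scene stay as the last step left them, time stands still between calls to the robot, and variables do not carry over. Pictures are saved under pics/ and viewed, at most 10 in all, crops included, and the job is handed in when it is done.

Besides the shell and the picture viewer there is one more tool, called after "Emit:" by a JSON object that holds its "api" and its "payload", one argument or row to a line. apply_moves: Moves the arm, as the interface text tells. Its arguments: {"type":"object","properties":{"targets":{"type":"array","items":{"type":"object","properties":{"dp":{"type":"array","items":{"type":"number"}},"yaw":{"type":"number"}}}},"grip":{"type":"number"},"squeeze":{"type":"number"}},"required":["targets"]}

```bash
mkdir -p pics; ls
cat > h.py <<'E'
import numpy as np, cv2
from plant import get_state, cams, r
from scipy.spatial.transform import Rotation as Ro
def snap(n):
    s=get_state(); c=cams.capture(n)
    z=c["range_z"]; v,u=np.mgrid[:480,:640]
    P=np.stack([(u-c["cx"])/c["fx"]*z,(v-c["cy"])/c["fy"]*z,z],-1)
    if n=="wrist":
        T=np.array(c["T_tool_cam"]); R=Ro.from_euler('xyz',s["eef_rot"],degrees=True).as_matrix()
        W=(P@T[:3,:3].T+T[:3,3])@R.T+np.array(s["tcp_pos"])
    else: W=(P-np.array(c["t"]))@np.array(c["R"])
    W[z==0]=np.nan
    return cv2.cvtColor(c["image"],cv2.COLOR_RGB2BGR),W,c
E
python3 - <<'E'
from h import *
print(get_state())
for n in("scene","side"):
    im,W,c=snap(n); cv2.imwrite(f"pics/{n}0.png",im); np.save(f"{n}W.npy",W); print(n,-np.array(c["R"]).T@c["t"],c["fx"])
E
```

```text
pics
{'time_s': 0.0, 'joints': array([-5.11025173e+01,  2.05920445e+01,  6.31867213e-01, -2.10058465e-02,
       -7.01346684e+01, -1.65071833e+01]), 'qd': array([-0.03992177, -0.06610443, -0.06989523,  0.04523729,  0.07528485,
       -0.03814294]), 'joint_torque': array([-3.52452393e-03, -5.82719135e+01,  2.93039149e+01,  6.99730396e+00,
        6.58247009e-03, -1.91410527e-04]), 'tcp_pos': array([ 0.25692238, -0.62368911,  0.2475985 ]), 'eef_rot': array([ 1.79903452e+02, -8.01912508e-03, -1.57616848e+02]), 'contact_force': array([-0.40863871,  1.04800295,  0.43955594]), 'moment': array([0.01224371, 0.02116339, 0.02139287]), 'gripper_force': 0.0, 'gripper_width': 0.08747451687862257}
scene [-0.36570212 -0.4220238   0.80438594] 607.2202506587124
side [ 0.53369474 -0.88668073  0.48241734] 448.84112790505617
```

View pics/scene0.png

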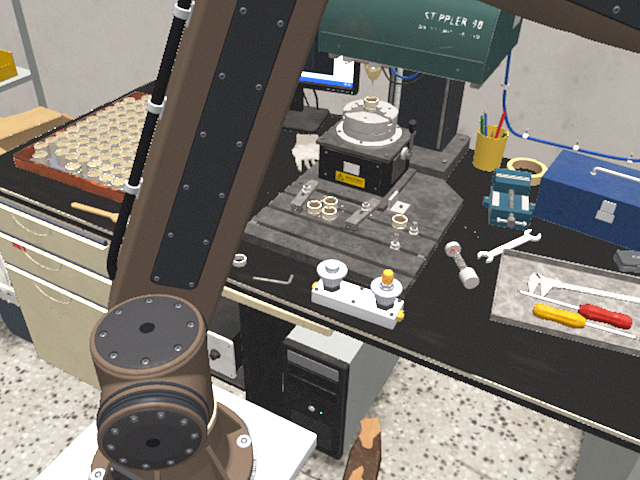

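View pics/side0.png

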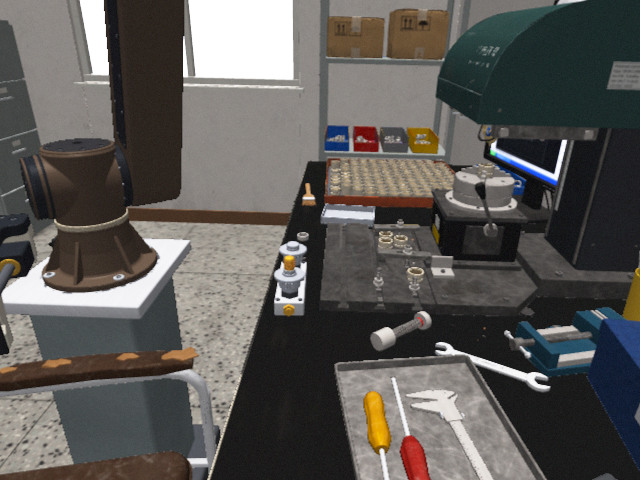

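The silencer is the orange dome at scene (387,278) and side (290,263). The plug is at scene (332,268). A small steel tray shows at side (348,215), while the larger tool tray is at side (430,420).

Run:
```python
from h import *
S=np.load("sceneW.npy");D=np.load("sideW.npy")
f=lambda W,u,v:print((u,v),np.round(W[v,u],3))
for u,v in[(387,272),(387,278),(375,288),(400,292),(332,267),(320,270),(345,270),(318,300),(395,318)]:f(S,u,v)
print()
for u,v in[(290,260),(290,268),(280,274),(300,274),(293,245),(283,250),(290,300),(348,215),(324,216),(373,216),(330,208),(370,209),(345,222),(340,380),(460,365)]:f(D,u,v)
def blob(W,im,x0,x1,y0,y1,z0,z1,m=None):
    k=(W[...,0]>x0)&(W[...,0]<x1)&(W[...,1]>y0)&(W[...,1]<y1)&(W[...,2]>z0)&(W[...,2]<z1)
    p=W[k];print(len(p),p.min(0).round(3),p.max(0).round(3),p.mean(0).round(3));return k
im=cv2.imread("pics/side0.png")
sub=D[195:232,310:385];k=(sub[...,2]>0.012)&(sub[...,2]<0.03)
p=sub[k];print(len(p),np.percentile(p,[2,50,98],axis=0).round(3)); print(cv2.minAreaRect(p[:,:2].astype(np.float32)))
```

```text
(387, 272) [ 0.44  -0.141  0.108]
(387, 278) [ 0.432 -0.145  0.102]
(375, 288) [ 0.431 -0.124  0.07 ]
(400, 292) [ 0.439 -0.17   0.074]
(332, 267) [ 0.428 -0.036  0.085]
(320, 270) [ 0.424 -0.013  0.071]
(345, 270) [ 0.447 -0.055  0.072]
(318, 300) [ 0.411 -0.018  0.007]
(395, 318) [ 0.42  -0.173  0.026]

(290, 260) [ 0.445 -0.153  0.108]
(290, 268) [ 0.445 -0.153  0.091]
(280, 274) [ 0.425 -0.149  0.075]
(300, 274) [ 0.463 -0.148  0.077]
(293, 245) [ 0.438 -0.043  0.087]
(283, 250) [ 0.418 -0.046  0.076]
(290, 300) [ 0.445 -0.166  0.03 ]
(348, 215) [0.558 0.354 0.004]
(324, 216) [0.49  0.287 0.025]
(373, 216) [0.628 0.305 0.022]
(330, 208) [0.503 0.4   0.008]
(370, 209) [0.624 0.389 0.012]
(345, 222) [nan nan nan]
(340, 380) [ 0.542 -0.344  0.001]
(460, 365) [ 0.736 -0.3    0.002]
869 [[0.482 0.185 0.012]
 [0.562 0.394 0.02 ]
 [0.661 0.472 0.03 ]]
((0.5689478516578674, 0.33628982305526733), (0.22930678725242615, 0.32498183846473694), 6.9158034324646)
```

Run:
```python
import cv2
im=cv2.imread("pics/side0.png");cv2.imwrite("pics/c.png",cv2.resize(im[190:320,260:400],None,fx=4.5,fy=4.5,interpolation=2))
```

```text
(no output)
```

View pics/c.png

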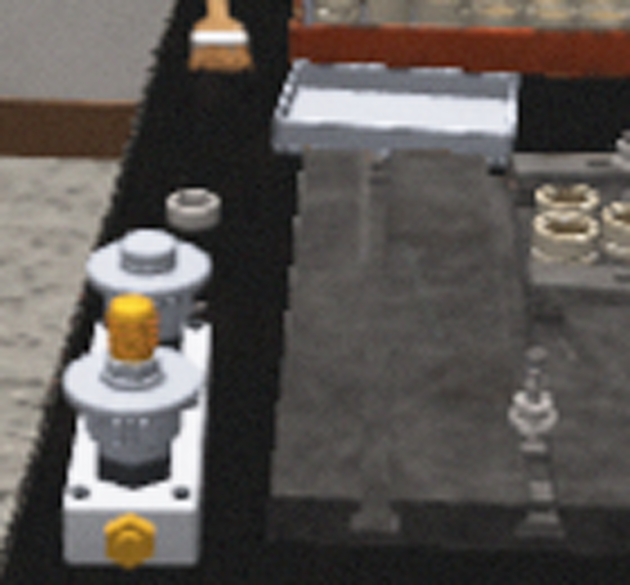

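The crop confirms the parts tray spans about x 0.49–0.64, y 0.29–0.40, and the sleeve-to-sleeve spacing is about 0.108 m. I'll move over the silencer and take a closer look from there.

Emit:
{"api": "apply_moves", "payload": {
  "targets": [
    {"dp":[0.185,0.476,0.0],"yaw":-22.4},
    {"dp":[0.185,0.476,0.0],"yaw":-22.4},
    {"dp":[0.185,0.476,0.0],"yaw":-22.4},
    {"dp":[0.185,0.476,0.0],"yaw":-22.4},
    {"dp":[0.185,0.476,0.0],"yaw":-22.4},
    {"dp":[0.185,0.476,0.0],"yaw":-22.4},
    {"dp":[0.185,0.476,0.0],"yaw":-22.4},
    {"dp":[0.185,0.476,0.0],"yaw":-22.4},
    {"dp":[0.185,0.476,0.0],"yaw":-22.4},
    {"dp":[0.185,0.476,0.0],"yaw":-22.4},
    {"dp":[0.185,0.476,0.0],"yaw":-22.4},
    {"dp":[0.185,0.476,0.0],"yaw":-22.4},
    {"dp":[0.185,0.476,0.0],"yaw":-22.4},
    {"dp":[0.185,0.476,0.0],"yaw":-22.4},
    {"dp":[0.185,0.476,0.0],"yaw":-22.4},
    {"dp":[0.185,0.476,0.0],"yaw":-22.4}
  ],
  "grip": 0.2
}}

```text
time_s: 1.43
tcp_pos: [0.4418, -0.1483, 0.2483]
eef_rot: [180.0, -0.0, -180.0]
contact_force: [-0.5, -0.8, 0.5]
gripper_width: 0.0351
gripper_force: 0.0
```

Run:
```python
from h import *
s=get_state();print(s["time_s"],s["tcp_pos"],s["eef_rot"],s["gripper_width"],s["contact_force"])
im,W,c=snap("wrist");cv2.imwrite("pics/w1.png",im);np.save("wristW.npy",W)
k=(W[...,2]>.068)&(W[...,2]<.08)&(np.hypot(W[...,0]-.442,W[...,1]+.148)<.04)
p=W[k][:,:2].astype(np.float32);print(len(p),cv2.minEnclosingCircle(p),p.min(0),p.max(0),np.median(W[k][:,2]))
k=(W[...,2]>.085)&(W[...,2]<.125)&(np.hypot(W[...,0]-.442,W[...,1]+.148)<.025)
p=W[k].astype(np.float32);print(len(p),p.min(0),p.max(0))
if len(p):print(cv2.minEnclosingCircle(p[:,:2].copy()))
```

```text
1.4333 [ 0.44178763 -0.14827098  0.24834249] [ 1.79999047e+02 -3.18913089e-02 -1.79993926e+02] 0.035072523500987135 [-0.52342138 -0.7503208   0.48265266]
2590 ((0.44127345085144043, -0.14245131611824036), 0.02931077405810356) [ 0.4121235  -0.17108394] [ 0.47013623 -0.11326865] 0.07494987780064574
656 [ 0.42988956 -0.1531065   0.0850578 ] [ 0.45102048 -0.13169406  0.11204565]
((0.44075310230255127, -0.14217330515384674), 0.011287049390375614)
```

View pics/w1.png

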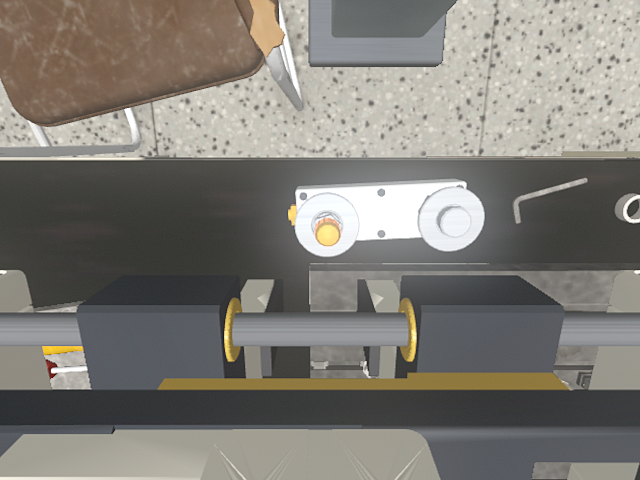

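The wrist view shows the silencer at (327,230) and the plug at (455,218). The flange and dome fits agree on an axis at (0.441, −0.1425), so I'll correct by 6 mm in y and descend.

Emit:
{"api": "apply_moves", "payload": {
  "targets": [
    {"dp":[-0.001,0.006,-0.04]},
    {"dp":[-0.001,0.006,-0.08]},
    {"dp":[-0.001,0.006,-0.11]},
    {"dp":[-0.001,0.006,-0.13]},
    {"dp":[-0.001,0.006,-0.143]},
    {"dp":[-0.001,0.006,-0.143]}
  ]
}}

```text
$.targets[0]: bad value
```

Emit:
{"api": "apply_moves", "payload": {
  "targets": [
    {"dp":[0,0,-0.003]},
    {"dp":[0,0,-0.006]},
    {"dp":[0,0,-0.009]},
    {"dp":[0,0,-0.012]},
    {"dp":[0,0,-0.014]},
    {"dp":[0,0,-0.016]},
    {"dp":[0,0,-0.018]},
    {"dp":[0,0,-0.018]},
    {"dp":[0,0,-0.018]}
  ]
}}

```text
$.targets[0]: bad value
```

Each row needs a yaw value.

Emit:
{"api": "apply_moves", "payload": {
  "targets": [
    {"dp":[-0.001,0.006,-0.04],"yaw":0},
    {"dp":[-0.001,0.006,-0.08],"yaw":0},
    {"dp":[-0.001,0.006,-0.11],"yaw":0},
    {"dp":[-0.001,0.006,-0.13],"yaw":0},
    {"dp":[-0.001,0.006,-0.143],"yaw":0},
    {"dp":[-0.001,0.006,-0.143],"yaw":0},
    {"dp":[-0.001,0.006,-0.143],"yaw":0}
  ]
}}

```text
time_s: 2.07
tcp_pos: [0.4405, -0.1431, 0.1053]
eef_rot: [-180.0, -0.1, 179.9]
contact_force: [0.8, 0.2, 0.4]
gripper_width: 0.0351
gripper_force: 0.0
```

Emit:
{"api": "apply_moves", "payload": {
  "targets": [
    {"dp":[0,0,-0.004],"yaw":0},
    {"dp":[0,0,-0.008],"yaw":0},
    {"dp":[0,0,-0.011],"yaw":0},
    {"dp":[0,0,-0.013],"yaw":0},
    {"dp":[0,0,-0.015],"yaw":0},
    {"dp":[0,0,-0.017],"yaw":0},
    {"dp":[0,0,-0.018],"yaw":0},
    {"dp":[0,0,-0.018],"yaw":0},
    {"dp":[0,0,-0.018],"yaw":0}
  ]
}}

```text
time_s: 2.82
tcp_pos: [0.4419, -0.1423, 0.0883]
eef_rot: [-180.0, 0.1, -180.0]
contact_force: [-0.9, -2.1, 6.4]
gripper_width: 0.0351
gripper_force: 3.0
```

Emit:
{"api": "apply_moves", "payload": {
  "targets": [
    {"dp":[0,0,-0.002],"yaw":0},
    {"dp":[0,0,-0.002],"yaw":0},
    {"dp":[0,0,-0.002],"yaw":0},
    {"dp":[0,0,-0.002],"yaw":0}
  ]
}}

```text
time_s: 3.15
tcp_pos: [0.4419, -0.1422, 0.0863]
eef_rot: [-180.0, 0.1, -180.0]
contact_force: [-0.4, -2.1, 6.2]
gripper_width: 0.035
gripper_force: 3.3
```

Run:
```python
from h import *
im,W,c=snap("side");cv2.imwrite("pics/s2.png",cv2.resize(im[210:320,230:370],None,fx=4.5,fy=4.5,interpolation=2))
k=(np.hypot(W[...,0]-.441,W[...,1]+.1425)<.016)&(W[...,2]>.05);print(W[k][:,2].max())
hsv=cv2.cvtColor(im,cv2.COLOR_BGR2HSV);m=(hsv[...,1]>150)&(hsv[...,0]<30)&(W[...,2]>.05)&(abs(W[...,0]-.441)<.03)&(abs(W[...,1]+.14)<.04);q=W[m];print(len(q),q.min(0) if len(q) else 0,q.max(0) if len(q) else 0)
```

```text
0.2203581886408664
10 [ 0.46420843 -0.12515486  0.14158143] [ 0.47025233 -0.11904209  0.15233767]
```

View pics/s2.png

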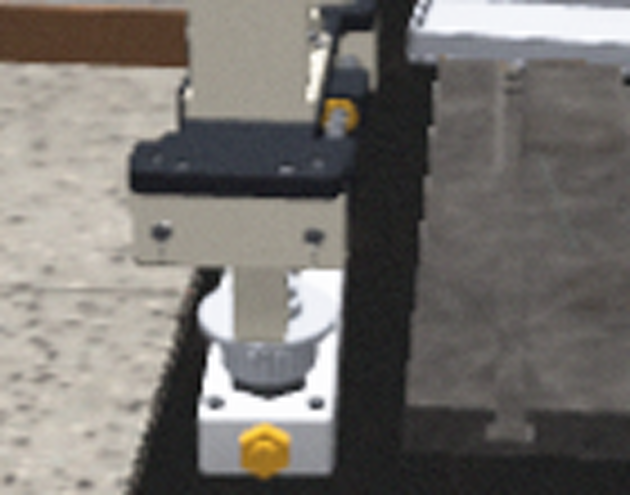

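The finger sits on the flange at crop (262,330), centred in x, with about 10.7 mm of depth. Next I'll rise to the dome and grip.

Emit:
{"api": "apply_moves", "payload": {
  "targets": [
    {"dp":[0,0,0.008],"yaw":0},
    {"dp":[0,0,0.016],"yaw":0},
    {"dp":[0,0,0.021],"yaw":0},
    {"dp":[0,0,0.021],"yaw":0}
  ]
}}

```text
time_s: 3.53
tcp_pos: [0.4416, -0.142, 0.1079]
eef_rot: [180.0, 0.1, 180.0]
contact_force: [0.6, 0.3, -0.1]
gripper_width: 0.0353
gripper_force: 0.0
```

Emit:
{"api": "apply_moves", "payload": {
  "targets": [
    {"dp":[0,0,0],"yaw":0},
    {"dp":[0,0,0],"yaw":0},
    {"dp":[0,0,0],"yaw":0},
    {"dp":[0,0,0],"yaw":0},
    {"dp":[0,0,0],"yaw":0},
    {"dp":[0,0,0],"yaw":0}
  ],
  "grip": 1,
  "squeeze": 20
}}

```text
time_s: 4.03
tcp_pos: [0.4408, -0.1421, 0.1063]
eef_rot: [-180.0, -0.0, 180.0]
contact_force: [-0.4, 0.1, 0.4]
gripper_width: 0.0213
gripper_force: 20.0
```

Emit:
{"api": "apply_moves", "payload": {
  "targets": [
    {"dp":[0,0,0.003],"yaw":0},
    {"dp":[0,0,0.006],"yaw":0},
    {"dp":[0,0,0.006],"yaw":0}
  ]
}}

```text
time_s: 4.28
tcp_pos: [0.4413, -0.1421, 0.1131]
eef_rot: [-180.0, 0.0, 180.0]
contact_force: [-0.5, 0.7, 0.4]
gripper_width: 0.0214
gripper_force: 20.0
```

The width of 21.3 mm matches the brass body, and lifting met no resistance, so the nipple is free. Now I'll pull it clear.

Emit:
{"api": "apply_moves", "payload": {
  "targets": [
    {"dp":[0,0,0.01],"yaw":0},
    {"dp":[0,0,0.02],"yaw":0},
    {"dp":[0,0,0.035],"yaw":0},
    {"dp":[0,0,0.06],"yaw":0},
    {"dp":[0,0,0.085],"yaw":0},
    {"dp":[0,0,0.085],"yaw":0},
    {"dp":[0,0,0.085],"yaw":0}
  ]
}}

```text
time_s: 4.87
tcp_pos: [0.4421, -0.142, 0.199]
eef_rot: [180.0, 0.2, 180.0]
contact_force: [0.6, 0.6, -1.0]
gripper_width: 0.0212
gripper_force: 20.0
```

Run:
```python
from h import *
print(get_state()["gripper_width"])
im,W,c=snap("side");cv2.imwrite("pics/s3.png",cv2.resize(im[130:310,230:400],None,fx=3.3,fy=3.3,interpolation=2))
print(np.round([W[v,u] for u,v in [(280,274),(300,274)]],3))
S=W[195:232,310:385].reshape(-1,3)
k=(S[:,2]<.007)&(S[:,2]>.001)&(S[:,1]>.3)&(S[:,1]<.41)&(S[:,0]>.49)&(S[:,0]<.65);p=S[k].astype(np.float32);print(len(p),cv2.minAreaRect(p[:,:2].copy()))
```

```text
0.021160677341330286
[[ 0.425 -0.15   0.076]
 [ 0.462 -0.143  0.074]]
388 ((0.5693406462669373, 0.3555324375629425), (0.09821738302707672, 0.15991537272930145), 87.84874725341797)
```

View pics/s3.png

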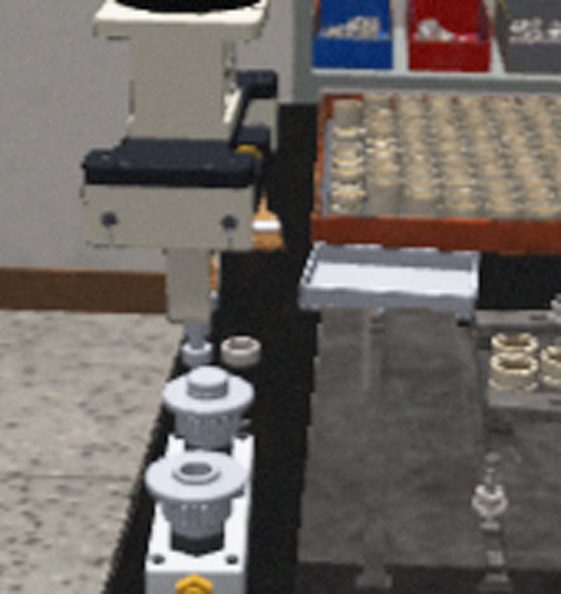

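The silencer is out, the sleeve at crop (197,480) is back up at about 75 mm, and the plug at crop (208,385) is unchanged. Next I'll check the corridor to the tray for tall objects.

Run:
```python
from h import *
W=np.vstack([np.load(f"{n}W.npy").reshape(-1,3) for n in("scene","side")])
for y in np.arange(0,.55,.05):
    o=[]
    for x in np.arange(.4,.85,.05):
        k=(abs(W[:,0]-x-.025)<.025)&(abs(W[:,1]-y-.025)<.025)&(W[:,2]<.5);o.append(round(float(W[k][:,2].max()),2) if k.any() else -1)
    print(round(y,2),o)
```

```text
0.0 [0.02, 0.03, 0.03, 0.03, 0.06, 0.07, 0.46, 0.5, 0.38]
0.05 [0.01, 0.03, 0.03, 0.03, 0.05, 0.05, 0.45, 0.5, 0.38]
0.1 [0.01, 0.03, 0.03, 0.03, 0.06, 0.06, 0.45, 0.5, 0.38]
0.15 [0.01, 0.03, 0.03, 0.03, 0.06, 0.07, 0.45, 0.5, 0.39]
0.2 [0.01, 0.03, 0.03, 0.03, 0.03, 0.03, 0.04, 0.03, 0.03]
0.25 [0.0, 0.02, 0.02, 0.02, 0.02, 0.0, 0.0, 0.0, 0.01]
0.3 [0.0, 0.02, 0.01, 0.01, 0.02, 0.0, 0.0, 0.0, 0.0]
0.35 [0.0, 0.02, 0.02, 0.02, 0.02, 0.0, 0.0, 0.0, 0.0]
0.4 [0.01, 0.04, 0.04, 0.04, 0.04, 0.04, 0.04, 0.04, 0.04]
0.45 [0.01, 0.04, 0.04, 0.04, 0.04, 0.04, 0.04, 0.04, 0.04]
0.5 [0.01, 0.04, 0.04, 0.04, 0.04, 0.04, 0.04, 0.04, 0.04]
```

Emit:
{"api": "apply_moves", "payload": {
  "targets": [
    {"dp":[0.02,0.4,0],"yaw":0},
    {"dp":[0.02,0.4,0],"yaw":0},
    {"dp":[0.02,0.4,0],"yaw":0},
    {"dp":[0.02,0.4,0],"yaw":0},
    {"dp":[0.02,0.4,0],"yaw":0},
    {"dp":[0.02,0.4,0],"yaw":0},
    {"dp":[0.02,0.4,0],"yaw":0},
    {"dp":[0.02,0.4,0],"yaw":0},
    {"dp":[0.02,0.4,0],"yaw":0},
    {"dp":[0.12,0.486,0],"yaw":0},
    {"dp":[0.12,0.486,0],"yaw":0},
    {"dp":[0.12,0.486,0],"yaw":0},
    {"dp":[0.12,0.486,0],"yaw":0},
    {"dp":[0.12,0.486,0],"yaw":0},
    {"dp":[0.12,0.486,0],"yaw":0}
  ]
}}

```text
time_s: 6.17
tcp_pos: [0.5609, 0.3443, 0.1944]
eef_rot: [-179.8, -0.2, 180.0]
contact_force: [-0.0, -0.9, -1.8]
gripper_width: 0.021
gripper_force: 20.0
```

Run:
```python
from h import *
print(get_state()["tcp_pos"])
im,W,c=snap("wrist");cv2.imwrite("pics/w4.png",im)
k=(abs(W[...,2]-.022)<.004)&(W[...,0]>.46)&(W[...,0]<.67)&(W[...,1]>.26)&(W[...,1]<.42);p=W[k];print(len(p),np.percentile(p,[1,99],axis=0))
```

```text
[0.56092211 0.344268   0.19438534]
1600 [[0.48000647 0.28586214 0.01829272]
 [0.60635434 0.40302609 0.02360925]]
```

View pics/w4.png

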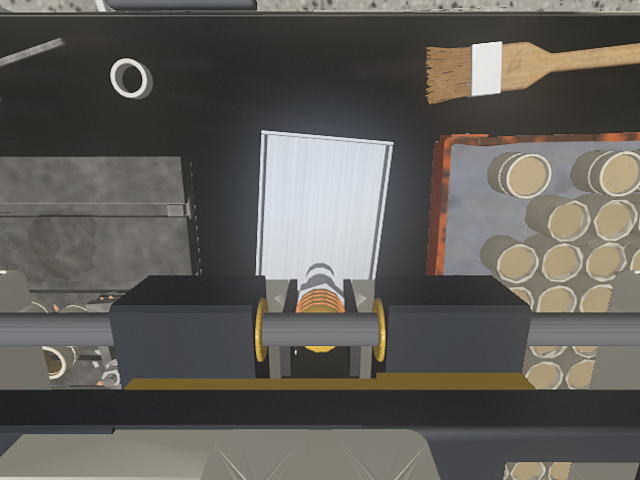

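The tray, at (260–390, 130–280), spans x 0.48–0.63 and y 0.286–0.403. The silencer is gripped above its middle, so I'll lower it.

Emit:
{"api": "apply_moves", "payload": {
  "targets": [
    {"dp":[-0.003,0,-0.035],"yaw":0},
    {"dp":[-0.003,0,-0.07],"yaw":0},
    {"dp":[-0.003,0,-0.1],"yaw":0},
    {"dp":[-0.003,0,-0.12],"yaw":0},
    {"dp":[-0.003,0,-0.13],"yaw":0},
    {"dp":[-0.003,0,-0.134],"yaw":0},
    {"dp":[-0.003,0,-0.134],"yaw":0},
    {"dp":[-0.003,0,-0.134],"yaw":0}
  ]
}}

```text
time_s: 6.88
tcp_pos: [0.5586, 0.3442, 0.065]
eef_rot: [179.9, 0.1, -180.0]
contact_force: [0.2, -0.1, -0.4]
gripper_width: 0.021
gripper_force: 20.0
```

Emit:
{"api": "apply_moves", "payload": {
  "targets": [
    {"dp":[0,0,-0.002],"yaw":0},
    {"dp":[0,0,-0.004],"yaw":0},
    {"dp":[0,0,-0.004],"yaw":0},
    {"dp":[0,0,-0.004],"yaw":0}
  ]
}}

```text
time_s: 7.22
tcp_pos: [0.5582, 0.344, 0.06]
eef_rot: [180.0, 0.0, 180.0]
contact_force: [0.2, -0.0, -0.9]
gripper_width: 0.0215
gripper_force: 20.0
```

Emit:
{"api": "apply_moves", "payload": {
  "targets": [
    {"dp":[0,0,-0.001],"yaw":0},
    {"dp":[0,0,-0.002],"yaw":0},
    {"dp":[0,0,-0.003],"yaw":0},
    {"dp":[0,0,-0.003],"yaw":0},
    {"dp":[0,0,-0.003],"yaw":0}
  ]
}}

```text
time_s: 7.63
tcp_pos: [0.5585, 0.3441, 0.0573]
eef_rot: [180.0, 0.1, -180.0]
contact_force: [-0.7, -1.0, 4.4]
gripper_width: 0.0211
gripper_force: 20.0
```

It touches the floor with 4.4 N. Now I'll release and rise.

Emit:
{"api": "apply_moves", "payload": {
  "targets": [
    {"dp":[0,0,0],"yaw":0},
    {"dp":[0,0,0],"yaw":0},
    {"dp":[0,0,0],"yaw":0},
    {"dp":[0,0,0],"yaw":0},
    {"dp":[0,0,0],"yaw":0},
    {"dp":[0,0,0.01],"yaw":0},
    {"dp":[0,0,0.03],"yaw":0},
    {"dp":[0,0,0.06],"yaw":0},
    {"dp":[0,0,0.1],"yaw":0},
    {"dp":[0,0,0.14],"yaw":0},
    {"dp":[0,0,0.14],"yaw":0},
    {"dp":[0,0,0.14],"yaw":0},
    {"dp":[0,0,0.14],"yaw":0},
    {"dp":[0,0,0.14],"yaw":0}
  ],
  "grip": 0.1
}}

```text
time_s: 8.8
tcp_pos: [0.5575, 0.3435, 0.1959]
eef_rot: [-180.0, -0.1, 180.0]
contact_force: [-0.7, 0.3, 0.1]
gripper_width: 0.0391
gripper_force: 0.0
```

Run:
```python
from h import *
s=get_state();print(s["tcp_pos"],s["gripper_width"],s["contact_force"])
im,W,c=snap("side");cv2.imwrite("pics/s5.png",cv2.resize(im[130:310,230:400],None,fx=3.3,fy=3.3,interpolation=2))
print(np.round([W[v,u] for u,v in [(280,274),(300,274),(293,245)]],3))
```

```text
[0.55754466 0.34347594 0.19589655] 0.03907124898086404 [-0.6518934   0.33349312  0.12447977]
[[ 0.425 -0.149  0.075]
 [ 0.463 -0.146  0.075]
 [ 0.439 -0.044  0.087]]
```

View pics/s5.png

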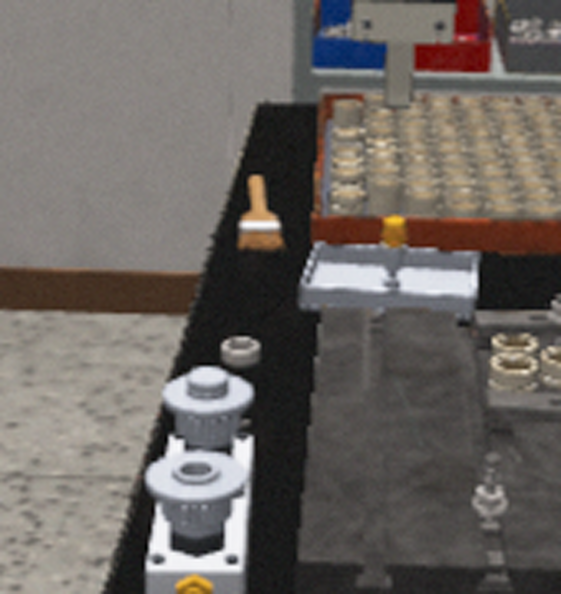

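The silencer stands upright in the tray at crop (394,250). The sleeve is at 75 mm and the plug top at 87 mm, as before.

```bash
python3 -c "
from plant import r
print(r.close_job())"
```

```text
the job is handed in; nothing more can be done
None
```

The silencer is uncoupled and stands upright and released in the parts tray, its sleeve is back up at 75 mm, and the plug is still coupled; I handed the job in at about 9 s, and no verdict was returned.

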